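# Release and hold open the lid of a hot-holding box

## Task

The cook is about to lift the scallops out of the hot-holding box and needs both hands: press the box's push button right down so that the catch lets go and the lid springs ajar, let the button come back up, then lift the lid by its bar handle and hold it open at 60 degrees from closed. The lid drops if you let go, so finish while still holding it there by the handle, keeping it still, and leave the things standing around the box alone.

Things in the scene. Friction and masses are not known exactly. Their poses are not given: they have to be found in the camera images.
- warmer: low stainless steel hot-holding box, fixed on the counter, 300 mm wide (its y), 220 mm deep (its x), 125 mm high shut; origin under its middle, x to its back, y to its left (the robot's left), z up. Its front deck, 70 mm high, x = -117 to -62 mm, carries the push button at the right and a thermostat knob (not needed) at the left
- button_base (a point): centre of the top rim of the fixed collar round the push button, 79 mm above the counter; at (-90, -105, 79) mm in the box's frame
- button_top (a point): centre of the top face of the black round push button (30 mm across), 105 mm above the counter when up, 97 mm when fully down; at (-90, -105, 105) mm in the box's frame when up; it moves with the button
- button (a joint): travel of the push button, m: 0 = up, 0.008 = fully down on its stop. Spring: 2 N at the top, 5.2 N at the stop; up to 25 N does no harm. The catch lets the lid go about 5 mm down; a spring pin then raises the lid a little and it stays ajar when the button comes up
- hinge_mid (a point): middle of the lid's hinge line, which runs along the box's y axis at the back; at (98, 0, 98) mm in the box's frame
- lid (a joint): opening angle of the lid, rad: 0 = shut, held by the catch; about 0.1 = ajar on its spring pin; 1.047 = 60 degrees; 1.45 = hinge stop. The front edge rises as it opens. The lid (about 0.5 kg) falls back to ajar if let go; 2 to 3 N upward at the bar lift it
- lid_bar: the grip of the lid's bar handle: a black round sleeve 14 mm thick, 98 mm long along the box's y, turning freely on its rod between two brackets 55 mm either side of its middle; 42 mm in front of the lid's front face, its axis 42 mm above the deck when shut. Origin in the middle of the grip, on its axis
- bar_mid (a point): middle of the bar handle's grip, on its axis; 202 mm in front of and 14 mm above the hinge line when shut (112 mm above the counter). It moves on a circle of 202.5 mm radius round the hinge line: at 60 degrees it is 89 mm in front of and 182 mm above it. It is fixed to the lid
- plate: white plate, 235 mm across, 19 mm high, to the right of the box; leave alone; origin under its middle
- lemon: lemon, 78 mm long, left in front of the box; leave alone; origin under its middle
- salt_shaker: salt shaker, 44 mm across, 90 mm high, behind the plate; leave alone; origin under its middle

How it is judged:
By the outcome, as a careful person would: the job done as asked, in the order asked, and still so for the second after the job is handed in, while the arm keeps its last pose, push and grip.
It also fails if it takes over 51 s, if anything falls off the work surface, if the arm or the gripper's body presses on something with over 40 N, if the wrist force passes 120 N, or if a joint passes its speed limit or range.

## Robot

A 6-joint arm with a two-finger parallel gripper is mounted at the origin on a cart in front of the work surface, level with it; the furniture and walls round the work are solid. World frame = base frame: x ahead of the robot, y to its left, z up, the work surface at z = 0. Lengths are in m, angles in rad, forces in N, time in s.
With the tool pointing down it reaches from about 0.15 to 0.775 m from the base axis. Payload 6.1 kg.
Tool frame: the origin (TCP) lies on the centre line of the jaws, within the pads' length; the fingertips stand 19 mm ahead of it and the grasp point (between the pads) is the TCP (manip.tcp_to_tips is the z of the fingertips in the tool frame, in m); z points along the fingers, y is the line along which they close (so a half turn about z gives the same grasp; the last joint's range is limited). The gripper opens to 85 mm and grips with 20 to 120 N. Pads are 22 mm wide; open, the fingers measure 114 mm over their backs; the gripper's body (76 mm by 85 mm) begins 54 mm behind the grasp point. The pads swing forward as they close: fully open they stand 13 mm farther back than shut.
Start: joints at [1.283, 0.126, -0.04, 1.405, 0, 1.571], TCP at [0.149, 0.503, 0.25] pointing down, gripper open.
Joint ranges: [-2.72, 2.72], [-0.95, 1.95], [-1.27, 1.35], [-1.78, 2.02], [-1.46, 1.47], [-3.14, 3.14]. Speed limits (rad/s): [2.39, 2.39, 3.01, 3.14, 3.14, 3.14].

## Interface

Orientations are given as [roll, pitch, yaw] about the fixed x, y, z axes, in that order (R = Rz(yaw) Ry(pitch) Rx(roll)).
In Python, from workcell import manip gives the robot as it stands.
- The arm moves only by the tool servo_tool, never from a script. Its argument "steps" is a list that holds one entry, the list of rows, each a list of 7 numbers: the opening, from 0 (shut) to 1 (fully open), then the shift along the world's x, y, z in cm, then the turn, a rotation vector about the world's x, y, z in degrees. A call has exactly 5 rows; each row shifts and turns the commanded pose from where the row before left it; what a row does not reach is not made up. A row lasts 1/10 s, in which the tool goes at most 50 mm and 8.59 degrees, less where a joint would pass 70% of its speed; a pose out of reach is approached as far as the arm can. A call with a gripper value outside its range is refused whole. The fingers move at their own pace and stop on an object; "grip_force" is the grip in N (left out, the last holds). Time passes only in rows, so rows that do not move let the fingers close, or fill a call up. It gives the time, the measured TCP pose, the force, the opening and the grip force at its end, in the units of the state.
- manip.observe(): the state, without advancing time (a new reading comes with each control period).
- manip.get_image(name): name is "scene" or "top" or "wrist"; returns the picture (420x560x3 uint8, blue, green, red); there is no depth.
- manip.camera_model(name): a dict with "fx", "fy", "cx", "cy" (pixels), "rvec" (rotation vector, rad) and "tvec" (3), from world to camera coordinates, as OpenCV has them; the wrist camera has in their place "mount" (4x4, takes a point from camera to tool coordinates, whose origin is the TCP and whose axes are the flange's). Camera axes: x right, y down, z forward; pixel columns grow to the right and rows downward; lengths in m; the calibration is good to about 2 mm. A picture is of the moment at which its call begins: read the wrist's pose just before it. camera_model takes no time and is no camera call.
- manip.job_done(): hands the job in; it is judged then, once.
The state is a dict: "time": time; "q": joint angles; "dq": joint speeds; "joint_torque": joint torques, N m; "position": TCP position; "tcp_rot": TCP orientation; "contact_force": force on the tool from outside, world axes, zero at the start; "ft_torque": the same for the moment, N m; "opening": finger opening in m; "gripper_force": force on a finger pad.
Only numpy, scipy, OpenCV 4.12 (cv2) and the standard library are available. Lean on these libraries where they do the work, as an engineer would, in place of code of your own. Each camera call takes 0.05 s, during which the arm holds its last target. There are 200 camera calls.

## Working session

There is one attempt and no reset: what is moved stays moved. The work goes in short steps, Python scripts to look and compute and a tool call to move; the robot and the scene stay as the last step left them, time stands still between calls to the robot, and variables do not carry over. Pictures are saved under pics/ and viewed, at most 10 in all, crops included, and the job is handed in when it is done.

Besides the shell and the picture viewer there is one more tool, called after "Call:" by a JSON object that holds its "method" and its "body", one argument or row to a line. servo_tool: Moves the arm, as the interface text tells. Its arguments: {"type":"object","properties":{"steps":{"type":"array"},"grip_force":{"type":"number"}},"required":["steps"]}

```bash
mkdir -p pics; python3 - <<'E'
from workcell import manip
import cv2
for n in("scene","top"):
    cv2.imwrite(f"pics/{n}0.png",manip.get_image(n)); print(n,manip.camera_model(n))
s=manip.observe();print(s, manip.tcp_to_tips)
E
```

```text
scene {'fx': 466.7261128648016, 'fy': 466.7261128648016, 'cx': 283.5965769887122, 'cy': 211.38262217214205, 'rvec': array([ 2.19835713, -1.18066176,  0.42190627]), 'tvec': array([-0.23049165,  0.43693518,  0.93416296])}
top {'fx': 451.7796429319866, 'fy': 451.7796429319866, 'cx': 284.7371168645599, 'cy': 215.872470537437, 'rvec': array([ 2.11895316, -2.11802931,  0.20422506]), 'tvec': array([0.07267774, 0.53350219, 1.1357255 ])}
{'time': 0.1, 'q': array([ 1.28296629e+00,  1.26351236e-01, -4.04885996e-02,  1.40540040e+00,
       -1.24694363e-05,  1.57082569e+00]), 'dq': array([-0.00108566, -0.00044053,  0.00199997,  0.00148181,  0.00027981,
       -0.00200973]), 'joint_torque': array([-3.37461179e-04, -4.36904097e+01,  3.53608024e+01,  1.36939954e-02,
       -2.21629607e-04, -1.66248583e-05]), 'position': array([0.14894228, 0.50308434, 0.24959819]), 'tcp_rot': array([-3.14014875e+00,  1.25118245e-05,  2.85373326e+00]), 'contact_force': array([ 0.32852015,  0.68886321, -1.02845788]), 'ft_torque': array([0.00879102, 0.00166599, 0.03187271]), 'gripper_force': 0.0, 'opening': 0.08521349261959023} 0.019
```

View pics/scene0.png

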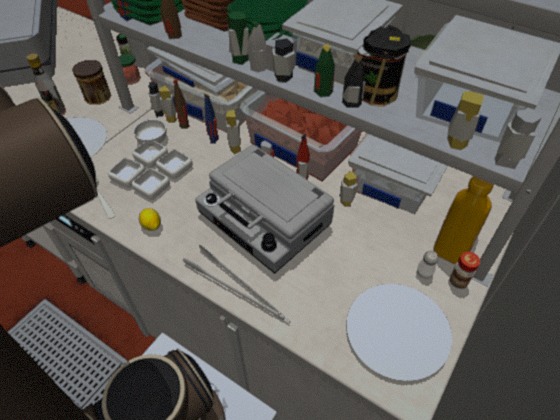

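View pics/top0.png

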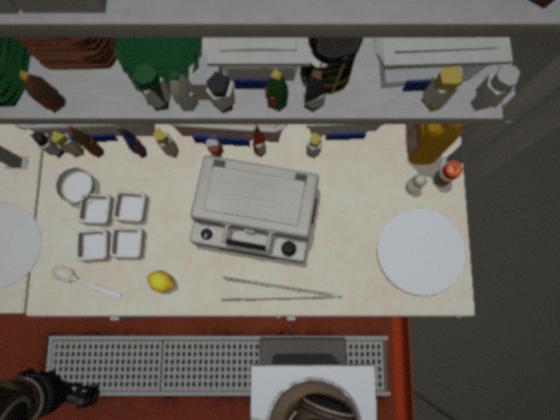

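The scene picture shows the box centred near (265,205), with the button at (268,242) and the knob at (211,200). In the top picture the button is at about (289,248), the knob at (207,234) and the bar at about (248,238). The box is turned a few degrees clockwise. I'll enlarge both views next.

```bash
python3 - <<'E'
import cv2,numpy as np
a=cv2.imread("pics/top0.png")[150:270,180:330]; b=cv2.imread("pics/scene0.png")[140:270,190:340]
a=cv2.resize(a,None,fx=5,fy=5,interpolation=2);b=cv2.resize(b,None,fx=5,fy=4.5,interpolation=2)
g=lambda i:np.clip(i.astype(float)*1.6,0,255).astype('u1')
cv2.imwrite("pics/topc.png",g(a));cv2.imwrite("pics/scenec.png",g(b))
E
```

```text
(no output)
```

View pics/topc.png

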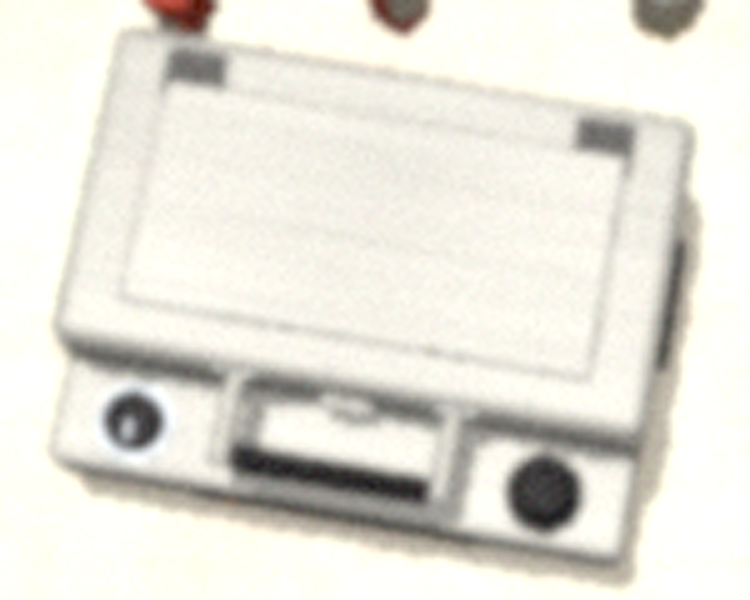

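View pics/scenec.png

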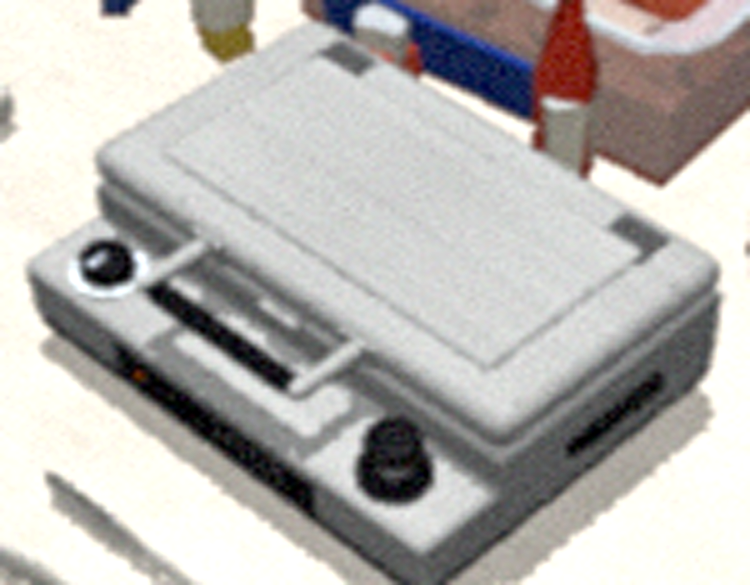

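Pixel positions in full-image coordinates:

| Feature | Top view | Scene view |
|---|---|---|
| Bar ends | (226.4,242.2) to (265.6,247.8) | (221,205.6) to (248,224.4) |
| Button top | about (288.6,248) | (269.4,236.5) |

The lid is shut.

```bash
cat > h.py <<'E'
import cv2,numpy as np
from workcell import manip
def ray(n,u,v):
    m=manip.camera_model(n);R=cv2.Rodrigues(m["rvec"])[0]
    d=R.T@[(u-m["cx"])/m["fx"],(v-m["cy"])/m["fy"],1];return -R.T@m["tvec"],d
def onz(n,u,v,z):
    c,d=ray(n,u,v);return c+d*(z-c[2])/d[2]
def proj(n,p):
    m=manip.camera_model(n);K=np.array([[m["fx"],0,m["cx"]],[0,m["fy"],m["cy"]],[0,0,1]])
    return cv2.projectPoints(np.float64(p).reshape(-1,3),m["rvec"],m["tvec"],K,None)[0][:,0]
E
python3 - <<'E'
from h import *
np.set_printoptions(precision=4,suppress=True)
T=cv2.imread("pics/top0.png").astype(int).sum(2);S=cv2.imread("pics/scene0.png").astype(int).sum(2)
def blob(I,x0,y0,x1,y1,th):
    m=(I[y0:y1,x0:x1]<th).astype('u1');n,l,s,c=cv2.connectedComponentsWithStats(m);k=1+s[1:,4].argmax();return c[k]+[x0,y0],s[k],cv2.minAreaRect(np.argwhere(l==k)[:,::-1].astype('f4'))
b=blob(T,278,238,300,260,130);h=blob(T,222,236,272,253,130);print(b,h)
print(onz("top",*b[0],.105),onz("top",*b[0],.09),"scene",onz("scene",269.4,236.5,.105))
print(onz("top",*h[0],.112),"scene",onz("scene",234.4,214.9,.112))
for e in((226.4,242.2),(265.6,247.8)):print(onz("top",*e,.112))
for e in((221,205.6),(248,224.4)):print(onz("scene",*e,.112))
for e in((219.2,163.6),(301,177)):print("patch",onz("top",*e,.125))
E
```

```text
(array([288.5603, 248.4483]), array([  5,   4,  12,  13, 116], dtype=int32), ((10.500000953674316, 10.5), (11.31370735168457, 11.31370735168457), 45.0)) (array([244.918 , 244.6967]), array([  5,   4,  37,  10, 122], dtype=int32), ((23.036109924316406, 8.813440322875977), (36.86425018310547, 3.7370970249176025), 10.954063415527344))
[0.4409 0.0633 0.105 ] [0.4427 0.0632 0.09  ] scene [0.4445 0.0587 0.105 ]
[0.4493 0.1708 0.112 ] scene [0.4472 0.1647 0.112 ]
[0.4555 0.2166 0.112 ]
[0.4416 0.1198 0.112 ]
[0.4527 0.2109 0.112 ]
[0.4417 0.1193 0.112 ]
patch [0.6535 0.2382 0.125 ]
patch [0.6184 0.0321 0.125 ]
```

Call:
{"method": "servo_tool", "body": {
  "steps": [
    [[0, 2, -3, 0, 0, 0, -5.5], [0, 2, -3, 0, 0, 0, -5.5], [0, 2, -3, 0, 0, 0, -5.5], [0, 2, -3, 0, 0, 0, -5.5], [0, 2, -3, 0, 0, 0, -5.5]]
  ],
  "grip_force": 40
}}

```text
time: 0.6
position: [0.2494, 0.352, 0.2499]
tcp_rot: [-3.141, 0.0, 2.37]
contact_force: [1.1, 0.1, 0.3]
opening: 0.0124
gripper_force: 0.0
```

Call:
{"method": "servo_tool", "body": {
  "steps": [
    [[0, 2, -3, 0, 0, 0, -5.5], [0, 2, -3, 0, 0, 0, -5.5], [0, 2, -3, 0, 0, 0, -5.5], [0, 2, -3, 0, 0, 0, -5.5], [0, 2, -3, 0, 0, 0, -5.5]]
  ]
}}

```text
time: 1.1
position: [0.3494, 0.202, 0.2501]
tcp_rot: [-3.141, 0.0, 1.89]
contact_force: [0.7, 0.1, 0.1]
opening: -0.0002
gripper_force: 0.0
```

Call:
{"method": "servo_tool", "body": {
  "steps": [
    [[0, 2, -3, 0, 0, 0, -5.5], [0, 2, -3, 0, 0, 0, -5.5], [0, 2, -3, 0, 0, 0, -5.5], [0, 2, -3, 0, 0, 0, -5.5], [0, 1, -2, 0, 0, 0, -5.5]]
  ]
}}

```text
time: 1.6
position: [0.44, 0.0615, 0.2498]
tcp_rot: [-3.141, 0.0, 1.408]
contact_force: [0.2, 1.3, 0.0]
opening: -0.0002
gripper_force: 0.0
```

```bash
python3 - <<'E'
from h import *
np.set_printoptions(precision=4,suppress=True)
s=manip.observe();print(s["time"],s["position"],s["tcp_rot"],s["q"],s["contact_force"],s["opening"])
np.save("s1.npy",np.r_[s["position"],s["tcp_rot"]])
i=manip.get_image("wrist");cv2.imwrite("pics/w1.png",i);print(manip.camera_model("wrist"))
# shelf corner triangulation
a,d=ray("top",503,120);b,e=ray("scene",528,190)
t=np.linalg.lstsq(np.c_[d,-e],b-a,rcond=None)[0];print("shelf",a+d*t[0],b+e*t[1])
E
```

```text
1.6 [0.44   0.0615 0.2498] [-3.1412  0.0004  1.4082] [ 0.139  -0.0263 -0.2015  1.3961 -0.0003  1.8724] [0.1623 1.2759 0.0482] -0.000205371490034059
{'fx': 347.79914630725796, 'fy': 347.79914630725796, 'cx': 280.67853834870465, 'cy': 212.26061333492856, 'mount': array([[ 0.0002, -0.9501, -0.3118,  0.0816],
       [ 1.    ,  0.0004, -0.0008, -0.0011],
       [ 0.0009, -0.3118,  0.9501, -0.1243],
       [ 0.    ,  0.    ,  0.    ,  1.    ]])}
shelf [ 0.69   -0.3917  0.3132] [ 0.6922 -0.3953  0.3161]
```

View pics/w1.png

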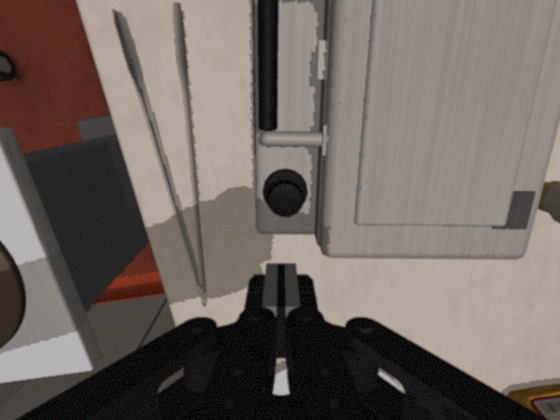

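The wrist picture shows the button's top at about (288,182), its collar at about (285,200), and the black bar running up at u≈267 from its bracket end at v≈130.

```bash
cat >> h.py <<'E'
from scipy.spatial.transform import Rotation as Ro
def wz(s,u,v,z):
    m=manip.camera_model("wrist");T=np.eye(4);T[:3,:3]=Ro.from_euler("xyz",s[3:]).as_matrix();T[:3,3]=s[:3]
    M=T@m["mount"];d=M[:3,:3]@[(u-m["cx"])/m["fx"],(v-m["cy"])/m["fy"],1];c=M[:3,3];return c+d*(z-c[2])/d[2]
E
python3 - <<'E'
from h import *
np.set_printoptions(precision=4,suppress=True)
s=np.load("s1.npy");I=cv2.imread("pics/w1.png").astype(int).sum(2)
r=I[160:222,258:312];
for th in(60,110):
    c=max(cv2.findContours((r<th).astype('u1'),0,2)[0],key=cv2.contourArea);print(th,cv2.boundingRect(c))
print([wz(s,288,182,.105),wz(s,285.5,198,.079)])
for v in(5,60,120):
    x=np.where(I[v,245:300]<110)[0]+245;print(v,x.min(),x.max(),wz(s,(x.min()+x.max())/2,v,.112))
print("lid right edge",wz(s,325,256,.11), wz(s,265,130,.112))
E
python3 -c "
import cv2;i=cv2.imread('pics/w1.png')[110:240,230:350];cv2.imwrite('pics/w1c.png',cv2.convertScaleAbs(cv2.resize(i,None,fx=4,fy=4,interpolation=2),alpha=2.5))"
```

```text
60 (7, 19, 38, 34)
110 (6, 10, 42, 46)
[array([0.4473, 0.079 , 0.105 ]), array([0.4424, 0.059 , 0.079 ])]
5 258 277 [0.4527 0.2015 0.112 ]
60 259 276 [0.4468 0.1684 0.112 ]
120 259 276 [0.4398 0.1288 0.112 ]
lid right edge [0.468  0.0128 0.11  ] [0.4368 0.122  0.112 ]
```

View pics/w1c.png

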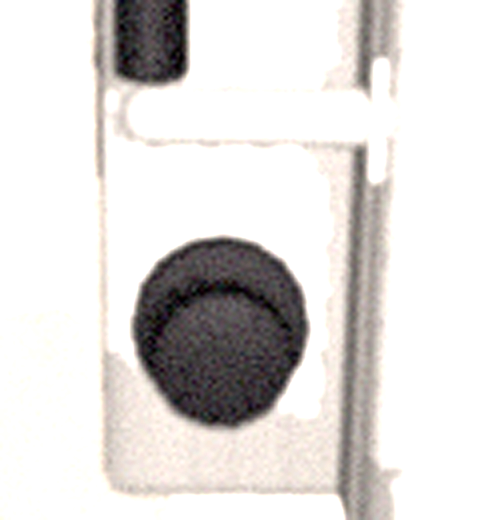

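Call:
{"method": "servo_tool", "body": {
  "steps": [
    [[0, 0.35, 0.35, -3, 0, 0, 0], [0, 0, 0, -3, 0, 0, 0], [0, 0, 0, -3, 0, 0, 0], [0, 0, 0, -3, 0, 0, 0], [0, 0, 0, -0.4, 0, 0, 0]]
  ]
}}

```text
time: 2.15
position: [0.4405, 0.0668, 0.1232]
tcp_rot: [-3.137, 0.002, 1.415]
contact_force: [-0.7, 1.0, 0.6]
opening: 0.0001
gripper_force: 0.0
```

Call:
{"method": "servo_tool", "body": {
  "steps": [
    [[0, 0, 0, -0.2, 0, 0, 0], [0, 0, 0, -0.2, 0, 0, 0], [0, 0, 0, -0.2, 0, 0, 0], [0, 0, 0, -0.1, 0, 0, 0], [0, 0, 0, 0, 0, 0, 0]]
  ]
}}

```text
time: 2.65
position: [0.4432, 0.0671, 0.1207]
tcp_rot: [3.14, -0.001, 1.414]
contact_force: [-1.8, 0.1, 4.3]
opening: 0.0003
gripper_force: 2.2
```

Call:
{"method": "servo_tool", "body": {
  "steps": [
    [[0, 0, 0, -0.1, 0, 0, 0], [0, 0, 0, -0.1, 0, 0, 0], [0, 0, 0, -0.1, 0, 0, 0], [0, 0, 0, -0.1, 0, 0, 0], [0, 0, 0, 0, 0, 0, 0]]
  ]
}}

```text
time: 3.15
position: [0.4432, 0.067, 0.1161]
tcp_rot: [3.14, -0.001, 1.414]
contact_force: [-0.4, 0.5, 5.4]
opening: -0.0002
gripper_force: 2.4
```

Call:
{"method": "servo_tool", "body": {
  "steps": [
    [[0, 0, 0, -0.1, 0, 0, 0], [0, 0, 0, -0.1, 0, 0, 0], [0, 0, 0, 0, 0, 0, 0], [0, 0, 0, 0, 0, 0, 0], [0, 0, 0, 0, 0, 0, 0]]
  ]
}}

```text
time: 3.65
position: [0.4432, 0.067, 0.1158]
tcp_rot: [3.139, -0.001, 1.414]
contact_force: [-5.1, -0.8, 19.6]
opening: 0.0002
gripper_force: 9.7
```

It's on the stop at 20 N. Next I raise the tool straight up, move towards the bar and look.

Call:
{"method": "servo_tool", "body": {
  "steps": [
    [[0, 0, 0, 0, 0, 0, 0], [0, 0, 0, 1, 0, 0, 0], [0, 0, 0, 3, 0, 0, 0], [0.3, 0, 0, 4, 0, 0, 0], [0.4, 0, 0, 4, 0, 0, 0]]
  ]
}}

```text
time: 4.15
position: [0.442, 0.0668, 0.2343]
tcp_rot: [-3.14, 0.0, 1.414]
contact_force: [0.6, 0.0, 0.4]
opening: 0.0284
gripper_force: 0.0
```

Call:
{"method": "servo_tool", "body": {
  "steps": [
    [[0.4, 0, 2, 1, 0, 0, 0], [0.4, 0, 2, 0, 0, 0, 0], [0.4, 0, 1, 0, 0, 0, 0], [0.4, 0, 0, 0, 0, 0, 0], [0.4, 0, 0, 0, 0, 0, 0]]
  ]
}}

```text
time: 4.65
position: [0.4422, 0.1166, 0.2427]
tcp_rot: [-3.141, 0.001, 1.414]
contact_force: [0.5, -0.3, 0.2]
opening: 0.0343
gripper_force: 0.0
```

```bash
python3 - <<'E'
from h import *
np.set_printoptions(precision=4,suppress=True)
s=manip.observe();print(s["time"],s["position"],s["tcp_rot"],s["contact_force"],s["opening"])
np.save("s2.npy",np.r_[s["position"],s["tcp_rot"]])
cv2.imwrite("pics/w2.png",manip.get_image("wrist"));cv2.imwrite("pics/scene2.png",manip.get_image("scene"))
E
python3 -c "
import cv2;i=cv2.imread('pics/w2.png');i=cv2.convertScaleAbs(i,alpha=1.6);cv2.imwrite('pics/w2b.png',i)"
```

```text
4.65 [0.4422 0.1166 0.2427] [-3.1405  0.0009  1.4144] [ 0.4934 -0.329   0.1971] 0.03428931660983642
```

View pics/w2b.png

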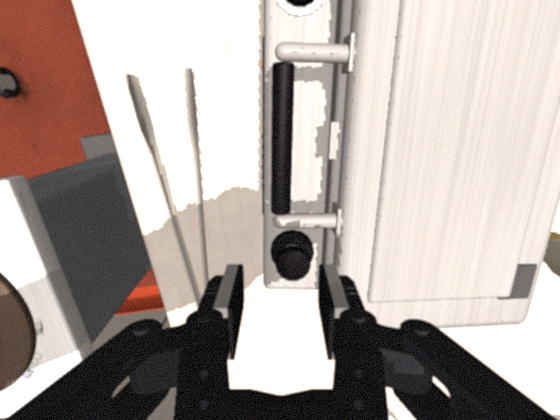

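The bar sleeve runs from about (284,62) to (282,213). Its length on a trial plane gives the bar's height, which tells me whether the lid is ajar.

```bash
python3 - <<'E'
from h import *
np.set_printoptions(precision=4,suppress=True)
s=np.load("s2.npy");I=cv2.imread("pics/w2.png").astype(int).sum(2)
m=(I[55:222,262:305]<130).astype('u1');n,l,st,c=cv2.connectedComponentsWithStats(m);k=1+st[1:,4].argmax()
r=cv2.minAreaRect(np.argwhere(l==k)[:,::-1].astype('f4'));b=st[k];print(b,r)
e=[(262+r[0][0]+.5,55+b[1]),(262+r[0][0]-.5,55+b[1]+b[3])]
for z in(.112,.122,.132):
    p,q=[wz(s,*x,z) for x in e];print(z,p,q,(p+q)/2,np.linalg.norm(p-q))
E
```

```text
[  10    7   22  152 2823] ((19.543930053710938, 82.523193359375), (20.26166534423828, 151.2515411376953), 1.2730300426483154)
0.112 [0.4579 0.2201 0.112 ] [0.4405 0.1132 0.112 ] [0.4492 0.1667 0.112 ] 0.10827674905894974
0.122 [0.4578 0.2192 0.122 ] [0.441  0.1166 0.122 ] [0.4494 0.1679 0.122 ] 0.10402884891126436
0.132 [0.4576 0.2183 0.132 ] [0.4415 0.1199 0.132 ] [0.4496 0.1691 0.132 ] 0.099780948763579
```

The sleeve comes out 98 mm long at z ≈ 0.132, so the lid is ajar. The bar's middle is at about (0.4495, 0.169, 0.132). Descending to grip it.

Call:
{"method": "servo_tool", "body": {
  "steps": [
    [[0.4, 0.7, 2.6, 0, 0, 0, 0], [0.4, 0, 2.6, 0, 0, 0, 0], [0.4, 0, 0, -2, 0, 0, 0], [0.4, 0, 0, -2, 0, 0, 0], [0.4, 0, 0, -2, 0, 0, 0]]
  ]
}}

```text
time: 5.25
position: [0.4495, 0.1684, 0.1824]
tcp_rot: [-3.142, 0.0, 1.413]
contact_force: [-1.4, -0.7, 0.0]
opening: 0.0338
gripper_force: 0.0
```

Call:
{"method": "servo_tool", "body": {
  "steps": [
    [[0.4, 0, 0, -2, 0, 0, 0], [0.4, 0, 0, -1, 0, 0, 0], [0.4, 0, 0, -1, 0, 0, 0], [0.4, 0, 0, -1, 0, 0, 0], [0.4, 0, 0, 0, 0, 0, 0]]
  ]
}}

```text
time: 5.75
position: [0.4491, 0.1685, 0.1323]
tcp_rot: [-3.14, 0.001, 1.414]
contact_force: [-0.2, 0.9, 0.3]
opening: 0.0341
gripper_force: 0.0
```

Call:
{"method": "servo_tool", "body": {
  "steps": [
    [[0.1, 0, 0, 0, 0, 0, 0], [0, 0, 0, 0, 0, 0, 0], [0, 0, 0, 0, 0, 0, 0], [0, 0, 0, 0, 0, 0, 0], [0, 0, 0, 0, 0, 0, 0]]
  ],
  "grip_force": 40
}}

```text
time: 6.25
position: [0.4508, 0.1688, 0.1341]
tcp_rot: [3.139, -0.0, 1.413]
contact_force: [5.6, -1.4, -0.6]
opening: 0.0127
gripper_force: 39.0
```

```bash
python3 - <<'E'
from h import *
np.set_printoptions(precision=4,suppress=True)
s=manip.observe();print(s["time"],s["position"],s["contact_force"],s["ft_torque"],s["opening"],s["gripper_force"])
cv2.imwrite("pics/s3.png",cv2.convertScaleAbs(cv2.resize(manip.get_image("scene")[110:290,170:410],None,fx=3,fy=3),alpha=1.5))
a0=.169
for d in range(0,55,5):
    t=np.radians(5.73+d)+.0692; print(round(d+5.73,1),round(-202.5*np.cos(t)+199.6,1),round(202.5*np.sin(t)-34.1,1))
E
```

```text
6.25 [0.4508 0.1688 0.1341] [ 5.5739 -1.3773 -0.5908] [-0.3419 -0.997  -0.2058] 0.012702478014181008 39.01867389678955
5.7 -0.0 0.0
10.7 3.7 17.3
15.7 8.9 34.1
20.7 15.6 50.5
25.7 23.7 66.2
30.7 33.1 81.2
35.7 43.8 95.2
40.7 55.7 108.3
45.7 68.6 120.3
50.7 82.6 131.2
55.7 97.4 140.7
```

View pics/s3.png

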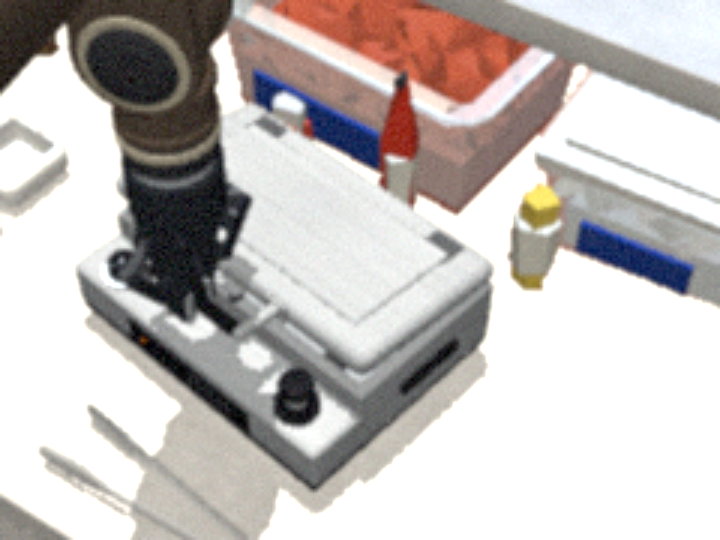

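It's gripped: opening 12.7 mm, the button is up and the lid is ajar. Now I lift along the arc.

Call:
{"method": "servo_tool", "body": {
  "steps": [
    [[0, 0.18, -0.03, 0.87, 0, 0, 0], [0, 0.18, -0.03, 0.87, 0, 0, 0], [0, 0.26, -0.04, 0.84, 0, 0, 0], [0, 0.26, -0.04, 0.84, 0, 0, 0], [0, 0, 0, 0, 0, 0, 0]]
  ]
}}

```text
time: 6.8
position: [0.4598, 0.1672, 0.1687]
tcp_rot: [3.138, 0.0, 1.413]
contact_force: [6.1, -1.1, -4.0]
opening: 0.0125
gripper_force: 39.3
```

Call:
{"method": "servo_tool", "body": {
  "steps": [
    [[0, 0.36, -0.05, 0.82, 0, 0, 0], [0, 0.36, -0.05, 0.82, 0, 0, 0], [0, 0.4, -0.07, 0.78, 0, 0, 0], [0, 0.4, -0.07, 0.78, 0, 0, 0], [0, 0, 0, 0, 0, 0, 0]]
  ]
}}

```text
time: 7.3
position: [0.4745, 0.1647, 0.2004]
tcp_rot: [3.14, 0.001, 1.413]
contact_force: [3.4, -2.4, -5.0]
opening: 0.0124
gripper_force: 39.4
```

Call:
{"method": "servo_tool", "body": {
  "steps": [
    [[0, 0.46, -0.08, 0.75, 0, 0, 0], [0, 0.46, -0.08, 0.75, 0, 0, 0], [0, 0.53, -0.09, 0.7, 0, 0, 0], [0, 0.53, -0.09, 0.7, 0, 0, 0], [0, 0, 0, 0, 0, 0, 0]]
  ]
}}

```text
time: 7.8
position: [0.4943, 0.1612, 0.2292]
tcp_rot: [3.141, 0.001, 1.413]
contact_force: [3.6, -3.3, -6.1]
opening: 0.0129
gripper_force: 39.5
```

Call:
{"method": "servo_tool", "body": {
  "steps": [
    [[0, 0.59, -0.1, 0.65, 0, 0, 0], [0, 0.59, -0.1, 0.65, 0, 0, 0], [0, 0.64, -0.1, 0.6, 0, 0, 0], [0, 0.64, -0.1, 0.6, 0, 0, 0], [0, 0, 0, 0, 0, 0, 0]]
  ]
}}

```text
time: 8.3
position: [0.5189, 0.1568, 0.2542]
tcp_rot: [3.141, 0.002, 1.413]
contact_force: [2.5, -5.2, -5.8]
opening: 0.0127
gripper_force: 39.7
```

Call:
{"method": "servo_tool", "body": {
  "steps": [
    [[0, 0.69, -0.11, 0.54, 0, 0, 0], [0, 0.69, -0.11, 0.54, 0, 0, 0], [0, 0.73, -0.12, 0.48, 0, 0, 0], [0, 0, 0, 0, 0, 0, 0], [0, 0, 0, 0, 0, 0, 0]]
  ]
}}

```text
time: 8.8
position: [0.5393, 0.1533, 0.2695]
tcp_rot: [-3.141, 0.002, 1.413]
contact_force: [0.4, -5.2, -5.4]
opening: 0.0127
gripper_force: 39.9
```

```bash
python3 - <<'E'
from h import *
np.set_printoptions(precision=4,suppress=True)
s=manip.observe();print(s["time"],s["position"],s["tcp_rot"],s["contact_force"],s["opening"])
# fit circle R=.2025 through measured arc, in box x/z
P=np.array([[.4508,.1688,.1341],[.4598,.1672,.1687],[.4745,.1647,.2004],[.4943,.1612,.2292],s["position"]])
a=np.radians(-9.3);x=P[:,0]*np.cos(a)+P[:,1]*np.sin(a);z=P[:,2]
from scipy.optimize import least_squares as L
r=L(lambda p:np.hypot(x-p[0],z-p[1])-.2025,[x[0]+.2,.098]);print(r.x,r.fun)
h=r.x
for hz in(h[1],.098,.0995):print(hz,np.degrees(np.arctan2(z-hz,h[0]-x)-.0692))
E
```

```text
8.8 [0.5393 0.1533 0.2695] [-3.141   0.002   1.4132] [ 0.4399 -5.1629 -5.3673] 0.012736176162606383
[0.617  0.0992] [-0.0001  0.0001 -0.      0.     -0.    ]
0.09917595376389314 [ 5.9689 16.1071 26.0301 35.9808 53.2885]
0.098 [ 6.2964 16.4189 26.3175 36.2349 53.4676]
0.0995 [ 5.8785 16.021  25.9506 35.9104 53.2388]
```

Call:
{"method": "servo_tool", "body": {
  "steps": [
    [[0, 0.7, -0.13, 0.45, 0, 0, 0], [0, 0.7, -0.13, 0.41, 0, 0, 0], [0, 0.62, -0.12, 0.31, 0, 0, 0], [0, 0, 0, 0, 0, 0, 0], [0, 0, 0, 0, 0, 0, 0]]
  ]
}}

```text
time: 9.3
position: [0.5594, 0.1497, 0.281]
tcp_rot: [-3.141, 0.002, 1.413]
contact_force: [0.8, -5.5, -5.6]
opening: 0.0126
gripper_force: 39.9
```

```bash
python3 - <<'E'
from h import *
np.set_printoptions(precision=4,suppress=True)
s=manip.observe();p=s["position"];print(s["time"],p,s["contact_force"],s["opening"],s["gripper_force"])
a=np.radians(-9.3);x=p[0]*np.cos(a)+p[1]*np.sin(a);print(np.degrees(np.arctan2(p[2]-.0992,.617-x)-.0692),np.hypot(p[2]-.0992,.617-x))
cv2.imwrite("pics/s4.png",cv2.convertScaleAbs(cv2.resize(manip.get_image("scene")[60:300,170:450],None,fx=2.5,fy=2.5),alpha=1.5))
E
```

```text
9.3 [0.5594 0.1497 0.281 ] [ 0.8102 -5.4592 -5.601 ] 0.012632327212028772 39.93906855583191
59.93060375209979 0.20247896668693233
```

View pics/s4.png

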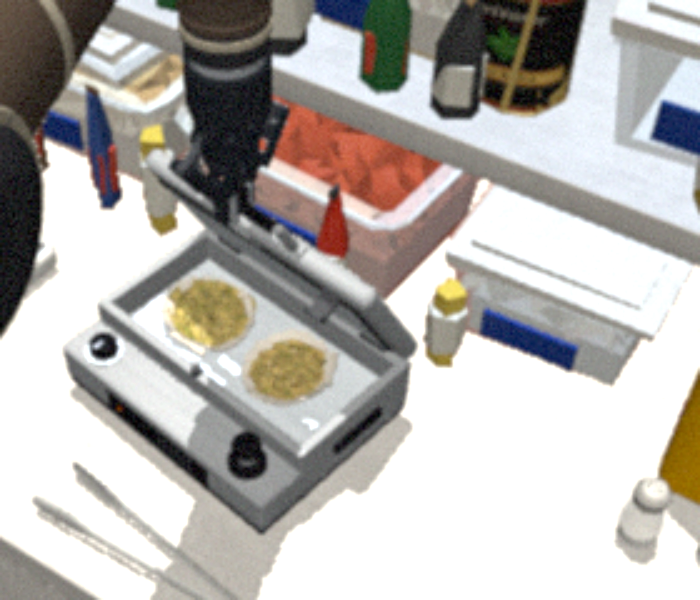

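The lid is open and held by the bar at about 60°, the button is up and nothing else has moved. I'll let it settle, then hand in.

Call:
{"method": "servo_tool", "body": {
  "steps": [
    [[0, 0, 0, 0, 0, 0, 0], [0, 0, 0, 0, 0, 0, 0], [0, 0, 0, 0, 0, 0, 0], [0, 0, 0, 0, 0, 0, 0], [0, 0, 0, 0, 0, 0, 0]]
  ]
}}

```text
time: 9.85
position: [0.5592, 0.1497, 0.2809]
tcp_rot: [-3.141, 0.002, 1.413]
contact_force: [0.4, -6.3, -5.6]
opening: 0.0125
gripper_force: 39.9
```

```bash
python3 -c "
from workcell import manip
print(manip.observe()['position']);print(manip.job_done())"
```

```text
[0.55924937 0.14973349 0.28093944]
the job is handed in; nothing more can be done
None
```

I pressed the button down to its stop and let it come back up, then lifted the lid by its bar and handed the job in at about 10 s, still gripping it at about 60° (59.9° by my arc fit).

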